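# Load the pad caddy and pick it up

## Robot

A 6-joint arm with a two-finger parallel gripper is mounted at the origin on a cart in front of the work surface, level with it; the furniture and walls round the work are solid. World frame = base frame: x ahead of the robot, y to its left, z up, the work surface at z = 0. Lengths are in mm, angles in rad, forces in N, time in s.
With the tool pointing down it reaches from about 300 to 775 mm from the base axis. Payload 14.6 kg.
Tool frame: the origin (TCP) lies on the centre line of the jaws, within the pads' length; the fingertips stand 19 mm ahead of it and the grasp point (between the pads) is the TCP (bot.tip_reach is the distance from the TCP to the fingertips, in mm); z points along the fingers, y is the line along which they close (so a half turn about z gives the same grasp; the last joint's range is limited). The gripper opens to 85 mm and grips with 20 to 120 N. Pads are 22 mm wide; open, the fingers measure 114 mm over their backs; the gripper's body (76 mm by 85 mm) begins 54 mm behind the grasp point. The pads swing forward as they close: fully open they stand 13 mm farther back than shut.
Start: joints at [1.261, 0.3, 1.521, -0, 1.321, -0.067], TCP at [132.23, 533.858, 250.281] pointing down, gripper open.
Joint ranges: [-3.03, 3.03], [-0.79, 2.21], [0.23, 2.52], [-1.04, 4.18], [0, 3.07], [-2.55, 2.55]. Speed limits (rad/s): [2.22, 2.22, 2.57, 3.14, 3.14, 3.14].

## Interface

Orientations are given as a unit quaternion [w, x, y, z].
In Python, from rig import bot gives the robot as it stands. Calls block until the motion is done:
- bot.move_to(position, orientation): joint-space move of the TCP to a pose.
- bot.servo_line(position, attitude=None, speed=150, until_force=None): straight line of the TCP; attitude=None keeps the orientation; speed is the mean speed in mm/s. With until_force (N) it stops when the force on the tool has changed by that much, and returns True; else False.
- bot.move_joints(angles): joint-space move.
- bot.move_gripper(opening, grip_force=None): finger opening in mm; grip_force is the grip in N (None keeps the last); returns when the fingers have stopped.
- bot.dwell(seconds).
- bot.ik(position, orientation): joint angles nearest the present ones, or None.
- bot.read_state(): the state.
- bot.read_camera(name): name is "scene" or "top"; returns a dict with "image" (420x560x3 uint8, blue, green, red), "depth" (420x560 float32, mm along the optical axis (not along the pixel's ray), 0 where there is no reading), "fovy" (degrees; the focal length in pixels is half the picture's height over the tangent of half this angle, whatever the lens; pixels are square), "cx", "cy" (the principal point, pixels), "eye" and "attitude" of the camera in the world. Camera axes: x right, y down, z forward; pixel columns grow to the right and rows downward; lengths in mm; the calibration is good to about 2 mm. A picture is of the moment at which its call begins.
A pose or a line that the arm cannot do raises bot.MotionError and nothing moves.
- bot.finish_job(): hands the job in; it is judged then, once.
The state is a dict: "clock": time; "joint_positions": joint angles; "qvel": joint speeds; "effort": joint torques, N m; "ee_pos": TCP position; "tool_rot": TCP orientation; "ft_force": force on the tool from outside, world axes, zero at the start; "moment": the same for the moment, N m; "grip_width": finger opening in mm; "grip_force": force on a finger pad.
Only numpy, scipy, OpenCV 4.12 (cv2) and the standard library are available. Lean on these libraries where they do the work, as an engineer would, in place of code of your own. Each camera call takes 0.05 s, during which the arm holds its last target. There are 200 camera calls.

## Task

The polishing pads are going to the sink to be rinsed. Set the two blue pads squarely on the red one between the four posts of the round metal caddy while it stands on the bench, then swing the caddy's handle upright and lift the caddy by the middle of the handle, without tipping it and without disturbing the other things on the bench. Finish while still holding it, hanging level and still, about 10 cm above the place where it stood.

Things in the scene. Friction and masses are not known exactly. Their poses are not given: they have to be found in the camera images.
- caddy: Loose round aluminium caddy, 140 mm wide, about 0.45 kg with its handle. Origin: centre of its underside, on the bench; z up. Its flat floor is 12 mm up. Two upright ears at its y = +-64 mm, up to 66 mm high, carry the handle's pivots. Handle folded towards its own -x at the start.
- caddy_nest (a point): Centre of the caddy's floor, 12 mm above its underside, where the red pad lies between four thin steel posts. The posts are 6 mm thick, 40 mm tall (tapered over the top 10 mm), on a 67.4 mm circle, 50 degrees either side of the caddy's +x and -x: a 57 mm pad has about 2 mm play all round, and the 45 mm gaps along the caddy's x axis leave room for the fingers.
- caddy_pivot (a point): Middle of the handle's hinge axis: on the caddy's axis, 56 mm above its underside. The hinge axis is the caddy's own y axis.
- bail_grip (a point): Centre of the black round handle grip, 16 mm thick and 80 mm long, parallel to the caddy's y axis, 106 mm from the hinge axis; it moves with the handle. At the start the handle is folded down to the caddy's own -x side, so that the grip lies 103 mm from the caddy's axis and about 30 mm above the bench.
- caddy_bail (a joint): Angle of the wire handle in rad: 0 folded down on the -x side (14 degrees below level), 1.82 upright over the middle of the caddy, 3.64 folded down on the +x side. It swings freely and falls when let go.
- pad_red_mid (a point): Red round polishing pad that lies in the caddy already, 57 mm in diameter, 8.5 mm thick body (small low knobs on the top, through which the next pad's flat underside sits on the body). This point is its centre, 4 mm above its underside.
- pad_left_mid (a point): Blue round polishing pad, 57 mm in diameter, 8.5 mm thick (knobs not counted), 0.03 kg, flat on the bench at the robot's left at the start. This point is its centre, 4 mm above its underside.
- pad_right_mid (a point): The other, equal blue polishing pad, flat on the bench at the robot's right at the start, some 10 cm or more in front of a pot of brushes. Centre, 4 mm above its underside. Stacked pads rest 8.5 mm above one another; either blue pad may be on top.
- stone_a: Brown stone sample, 44x64x28 mm, loose; leave it alone.
- stone_b: Yellow stone sample, 37x51x22 mm, loose; leave it alone.
- rub_block: Dark grey rubbing block, 26x68x22 mm, loose; leave it alone.
- wax: Green and white tin with a metal lid, 67 mm in diameter, 44 mm high, loose; leave it alone.
Things that resemble listed ones, but are neither listed nor needed, are in the scene too. What is shaped like the part that bears pad_right_mid but yellow is not meant.

How it is judged:
By the outcome, as a careful person would: the job done as asked, in the order asked, and still so for the second after the job is handed in, while the arm keeps its last pose, push and grip.
It also fails if it takes over 72 s, if anything falls off the work surface, if the arm or the gripper's body presses on something with over 40 N, if the wrist force passes 120 N, or if a joint passes its speed limit or range.

## Working session

There is one attempt and no reset: what is moved stays moved. The work goes in short steps, each a Python script; the robot and the scene stay as the last script left them, time stands still between calls to the robot, and variables do not carry over. Pictures are saved under pics/ and viewed, at most 12 in all, crops included, and the job is handed in when it is done.

```bash
mkdir -p pics; cat > h.py <<'E'
import numpy as np, cv2
from scipy.spatial.transform import Rotation as R
from rig import bot
def cam(n):
    c=bot.read_camera(n); c['f']=210/np.tan(np.radians(c['fovy'])/2)
    q=np.array(c['attitude']); c['R']=R.from_quat(q[[1,2,3,0]]).as_matrix() if q.size==4 else q
    c['eye']=np.array(c['eye']); return c
def ray(c,u,v,z):
    d=c['R']@np.array([(u-c['cx'])/c['f'],(v-c['cy'])/c['f'],1]); return c['eye']+d*(z-c['eye'][2])/d[2]
def pts(c):
    v,u=np.mgrid[0:420,0:560]; D=c['depth']
    P=np.stack([(u-c['cx'])/c['f']*D,(v-c['cy'])/c['f']*D,D],-1)
    return P@c['R'].T+c['eye']
def proj(c,p):
    q=c['R'].T@(np.array(p)-c['eye']); return c['cx']+c['f']*q[0]/q[2],c['cy']+c['f']*q[1]/q[2]
def down(yaw): # y of tool (closing) at angle: tool z down, tool x at yaw
    r=R.from_euler('z',yaw)*R.from_euler('x',np.pi); q=r.as_quat(); return [q[3],q[0],q[1],q[2]]
E
python3 - <<'E'
from h import *
s=bot.read_state(); print(s)
for n in('top','scene'):
    c=cam(n); cv2.imwrite(f'pics/{n}0.png',c['image']); print(n,c['fovy'],c['cx'],c['cy'],c['eye'],c['attitude'])
    P=pts(c); print(P[c['depth']>0][:,2].min(), (c['depth']==0).mean()); np.savez(f'{n}0.npz',**c)
E
```

```text
{'clock': 0.0, 'joint_positions': array([ 1.26137783e+00,  3.00485496e-01,  1.52159882e+00,  6.46422964e-07,
        1.32069132e+00, -6.65887942e-02]), 'qvel': array([ 6.56221047e-05, -9.43597738e-04, -1.98811942e-05,  5.58009190e-04,
        1.03677312e-04, -2.25716903e-04]), 'effort': array([-4.45864916e-04, -5.43518722e+01, -3.61776209e+01, -1.46884149e-04,
        4.22940051e-03, -3.59901310e-05]), 'ee_pos': array([132.1785788 , 533.65880272, 249.70589684]), 'tool_rot': array([-1.10856013e-04,  1.21116821e-01,  9.92638084e-01, -5.81009392e-04]), 'ft_force': array([-0.16694989,  0.67759066, -0.17826475]), 'moment': array([ 2.20326655e-03,  4.50577979e-03, -9.97145435e-05]), 'grip_force': 0.0, 'grip_width': 85.4006121226094}
top 55.678781994328915 275.38106308600624 210.45638101262895 [ 319.81370347   35.33909427 1146.40510685] [ 0.07450591 -0.69919872  0.70678764 -0.07759665]
-903.8656985180335 0.003966836734693877
scene 48.46525613589817 279.6204756341619 206.83582713606867 [-307.73994865 -442.23675316  841.4205724 ] [-0.37817026  0.77011599 -0.4596191   0.22947528]
-894.8693571682412 0.0040943877551020405
```

View pics/top0.png

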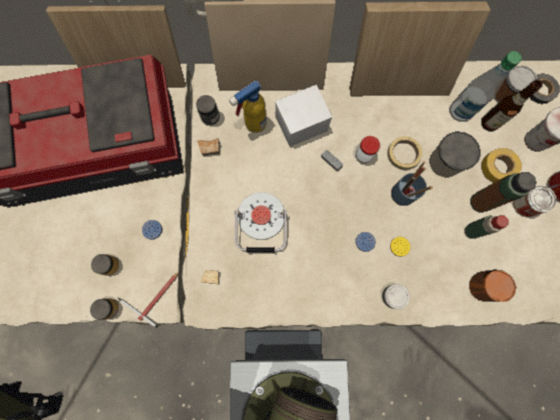

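View pics/scene0.png

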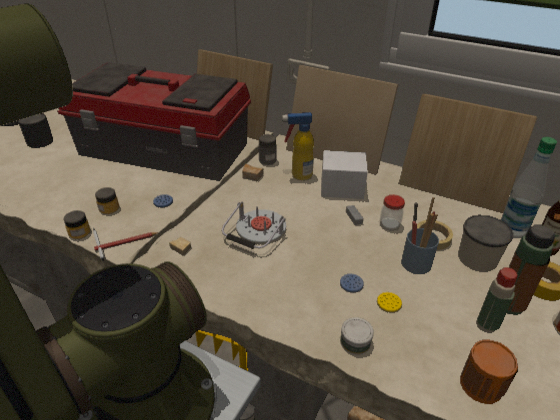

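Top view: the caddy is at (262,216) with the red pad in it and the black grip at (261,249), folded toward the robot. Round pad-like things are blue (152,230) at left, blue (366,242) at right in front of the brush pot (410,190), and yellow (400,246), which is the decoy. The two blue ones fit. Next I'll measure and confirm these in a crop.

```bash
cat > meas.py <<'E'
from h import *
def blob(c,lo,hi,box,proj_all=False):
    u0,u1,v0,v1=box; h=cv2.cvtColor(c['image'],cv2.COLOR_BGR2HSV)
    m=cv2.inRange(h,lo,hi); k=np.zeros_like(m); k[v0:v1,u0:u1]=m[v0:v1,u0:u1]
    k=cv2.morphologyEx(k,cv2.MORPH_CLOSE,np.ones((5,5)))
    cs,_=cv2.findContours(k,cv2.RETR_EXTERNAL,cv2.CHAIN_APPROX_NONE); b=max(cs,key=cv2.contourArea)
    (x,y),a,t=cv2.fitEllipse(b); return x,y,a
BLUE=((95,70,40),(125,255,255)); RED0=((0,120,60),(8,255,255))
E
python3 - <<'E'
from meas import *
T=dict(np.load('top0.npz'));S=dict(np.load('scene0.npz'))
for nm,c,b in (('L',T,(135,170,212,248)),('L',S,(145,180,190,212)),('R',T,(350,383,228,258)),('R',S,(335,370,270,298))):
    x,y,a=blob(c,*BLUE,b); p=ray(c,x,y,8.5); print(nm,x,y,a,p, np.hypot(*p[:2]), pts(c)[int(y),int(x)])
for c,b in((T,(245,280,200,232)),(S,(245,280,212,235))):
    x,y,a=blob(c,*RED0,b); p=ray(c,x,y,20.5); print('red',x,y,a,p,pts(c)[int(y),int(x)])
for c,b in((T,(240,285,243,256)),(S,(222,262,230,250))):
    x,y,a=blob(c,(0,0,0),(180,255,45),b); p=ray(c,x,y,32); print('grip',x,y,a,p,pts(c)[int(y),int(x)])
a=cv2.resize(T['image'][180:270,215:305],(360,360),interpolation=3);b=cv2.resize(T['image'][215:265,340:420],(400,250),interpolation=3)
d=cv2.resize(T['image'][205:255,132:212],(400,250),interpolation=3)
k=np.zeros((510,770,3),np.uint8);k[:360,:360]=a;k[:250,365:765]=b;k[255:505,365:765]=d
cv2.imwrite('pics/crop0.png',k)
P=pts(T);np.set_printoptions(precision=0,suppress=True)
for v,u in((230,186),(200,183),(260,184),(190,412)):print(P[v,u])
E
```

```text
L 152.75511169433594 229.43690490722656 (12.05582332611084, 17.861404418945312) [516.33449297 384.70094048   8.5       ] 643.8913900922499 [517.42251987 386.56850095   9.75523396]
L 162.69625854492188 201.2978515625 (8.810490608215332, 17.599214553833008) [509.07736834 384.02488419   8.5       ] 637.6792913578258 [507.39484944 384.91105441  10.39174174]
R 364.3634948730469 242.272705078125 (12.328816413879395, 17.205379486083984) [ 472.38931067 -226.37673881    8.5       ] 523.8302098054296 [ 473.01338836 -225.07398806    9.81506857]
R 350.2209777832031 283.4649353027344 (12.370931625366211, 15.62366771697998) [ 465.00072724 -227.52256063    8.5       ] 517.67962286392 [ 462.38249095 -227.55068708   12.58209495]
red 260.62255859375 214.94471740722656 (16.61974334716797, 17.58490562438965) [553.43377768  71.81394349  20.5       ] [555.91973506  73.55313558  22.04035134]
red 260.5169982910156 222.9033660888672 (12.373518943786621, 19.50801658630371) [548.17259208  70.76828512  20.5       ] [549.65811671  73.25323145  21.68451455]
grip 260.0 249.5 (3.213174343109131, 42.76677322387695) [451.97050633  73.50680352  32.        ] [452.74907389  73.32304612  37.24794587]
grip 241.63609313964844 241.18255615234375 (4.462007522583008, 40.51755905151367) [448.03153002  69.25651769  32.        ] [445.64294676  69.58736425  34.36096554]
[529. 309. -82.]
[611. 308. -23.]
[436. 312. -84.]
[ 590. -327.  146.]
```

View pics/crop0.png

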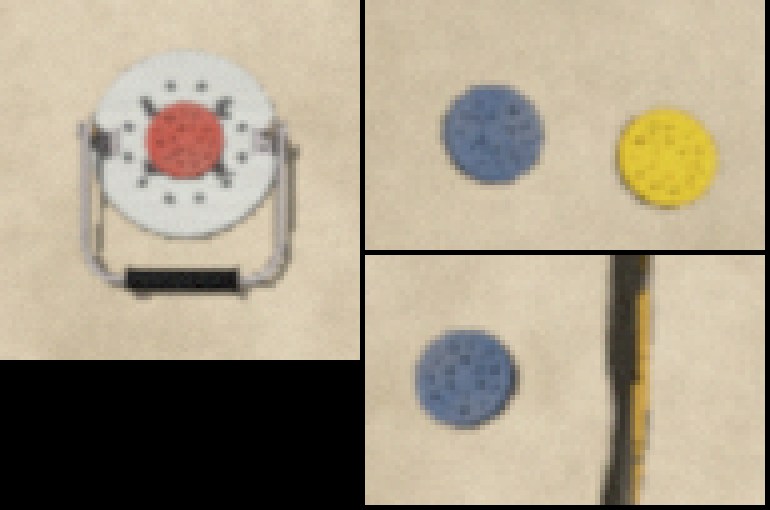

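The crop confirms that both blue discs match. The caddy's handle is folded towards -x and its yaw is about 0. I'll tighten the masks before moving.

```bash
cat > meas.py <<'E'
from h import *
def disc(c,kind,box):
    u0,u1,v0,v1=box; s=4
    im=cv2.resize(c['image'][v0:v1,u0:u1],None,fx=s,fy=s,interpolation=cv2.INTER_CUBIC).astype(int)
    B,G,Rr=im[...,0],im[...,1],im[...,2]
    m={'blue':B-Rr>5,'red':Rr-B-(0)>70,'dark':im.sum(2)<170,'white':(abs(Rr-B)<25)&(im.sum(2)>420)}[kind].astype(np.uint8)*255
    m=cv2.morphologyEx(m,cv2.MORPH_CLOSE,np.ones((9,9)))
    cs,_=cv2.findContours(m,cv2.RETR_EXTERNAL,cv2.CHAIN_APPROX_NONE); b=max(cs,key=cv2.contourArea)
    b=cv2.convexHull(b)
    M=cv2.moments(b); x,y=M['m10']/M['m00'],M['m01']/M['m00']
    r=cv2.minAreaRect(b)
    f=lambda x,y:((x+.5)/s-.5+u0,(y+.5)/s-.5+v0)
    return *f(x,y),np.array(r[1])/s,r[2]
E
python3 - <<'E'
from meas import *
np.set_printoptions(precision=1,suppress=True)
T=dict(np.load('top0.npz'));S=dict(np.load('scene0.npz'))
for nm,k,z,c,b in (('L','blue',7,T,(135,170,212,248)),('L','blue',7,S,(145,182,190,212)),('R','blue',7,T,(350,383,226,258)),('R','blue',7,S,(335,370,270,298)),
 ('red','red',19,T,(245,280,200,232)),('red','red',19,S,(245,280,212,235)),('grip','dark',31,T,(243,280,242,257)),('grip','dark',31,S,(222,260,228,252)),('floor','white',12,T,(236,290,185,243))):
    x,y,a,t=disc(c,k,b); print(nm,'%.1f %.1f'%(x,y),a,t,ray(c,x,y,z))
print(bot.tip_reach)
for z in (100,250): 
  for p in ((515,385),(470,-226),(552,72)):
    for yaw in (0,np.pi/2,-np.pi/2,np.pi): print(p,z,yaw,bot.ik([*p,z],down(yaw)))
E
```

```text
L 151.5 229.2 [19.  18.8] 0.0 [517.3 388.7   7. ]
L 162.7 200.5 [12. 19.] 90.0 [513.5 388.    7. ]
R 365.1 241.4 [19.4 18.6] 60.2551155090332 [ 475.2 -229.     7. ]
R 351.4 282.6 [17.8 22.5] 90.0 [ 470.5 -228.5    7. ]
red 260.6 214.6 [17.8 18.5] 90.0 [554.8  71.8  19. ]
red 260.5 222.2 [19.3 11.9] 2.12109637260437 [552.6  73.3  19. ]
grip 260.0 249.7 [27.5  4.5] 0.5672663450241089 [451.6  73.6  31. ]
grip 241.4 240.6 [31.3  7.1] 19.249523162841797 [450.7  71.6  31. ]
floor 260.9 219.5 [50.5 50.8] 90.0 [541.6  71.3  12. ]
19.0
(515, 385) 100 0 [ 0.6  0.7  1.4 -0.   1.1  2.2]
(515, 385) 100 1.5707963267948966 [ 0.6  0.7  1.4 -0.   1.1  0.6]
(515, 385) 100 -1.5707963267948966 None
(515, 385) 100 3.141592653589793 [ 0.6  0.7  1.4  0.   1.1 -1. ]
(470, -226) 100 0 [-0.5  0.4  1.7 -0.   1.   1.1]
(470, -226) 100 1.5707963267948966 [-0.5  0.4  1.7  0.   1.  -0.5]
(470, -226) 100 -1.5707963267948966 None
(470, -226) 100 3.141592653589793 [-0.5  0.4  1.7  0.   1.  -2.1]
(552, 72) 100 0 [ 0.1  0.5  1.6 -0.   1.   1.6]
(552, 72) 100 1.5707963267948966 [ 0.1  0.5  1.6 -0.   1.   0.1]
(552, 72) 100 -1.5707963267948966 None
(552, 72) 100 3.141592653589793 [ 0.1  0.5  1.6  0.   1.  -1.5]
(515, 385) 250 0 [ 0.6  0.5  1.2 -0.   1.4  2.2]
(515, 385) 250 1.5707963267948966 [ 0.6  0.5  1.2 -0.   1.4  0.6]
(515, 385) 250 -1.5707963267948966 None
(515, 385) 250 3.141592653589793 [ 0.6  0.5  1.2  0.   1.4 -1. ]
(470, -226) 250 0 [-0.5  0.2  1.6 -0.   1.3  1.1]
(470, -226) 250 1.5707963267948966 [-0.5  0.2  1.6  0.   1.3 -0.5]
(470, -226) 250 -1.5707963267948966 None
(470, -226) 250 3.141592653589793 [-0.5  0.2  1.6  0.   1.3 -2.1]
(552, 72) 250 0 [ 0.1  0.3  1.5 -0.   1.3  1.6]
(552, 72) 250 1.5707963267948966 [ 0.1  0.3  1.5 -0.   1.3  0.1]
(552, 72) 250 -1.5707963267948966 None
(552, 72) 250 3.141592653589793 [ 0.1  0.3  1.5  0.   1.3 -1.5]
```

```bash
python3 - <<'E'
from meas import *
np.set_printoptions(precision=1,suppress=True)
bot.move_to([405,-229,60],down(0))
bot.move_gripper(57,20)
print(bot.servo_line([405,-229,10],speed=40,until_force=4))
s=bot.read_state();print(s['ee_pos'],s['grip_width'],s['ft_force'],s['clock'])
bot.servo_line([405,-229,60]);
bot.move_gripper(75)
bot.servo_line([473,-229,60])
c=cam('top');cv2.imwrite('pics/t1.png',c['image']);c=cam('scene');cv2.imwrite('pics/s1.png',c['image'])
E
```

```text
True
[ 404.9 -228.9   14.6] 56.88979646218675 [-1.  -0.4  6.6] 4.4583
```

View pics/s1.png

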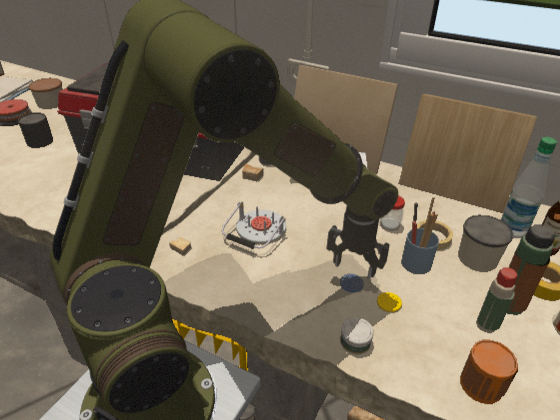

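The gripper straddles the right blue pad at (351,283), clear of the yellow one and the brush pot. The fingertips sit 14.6 mm ahead of the TCP at 57 mm opening. I'll squeeze along y, then regrasp along x to centre the pad.

```bash
cat > pick.py <<'E'
from meas import *
np.set_printoptions(precision=1,suppress=True)
def pick(x,y):
    bot.servo_line([x,y,17],speed=80)
    bot.move_gripper(50,20); s=bot.read_state(); print('sq1',s['grip_width'],s['ft_force'])
    bot.move_gripper(75)
    bot.servo_line([x,y,38])
    bot.move_to([x,y,38],down(np.pi/2))
    bot.servo_line([x,y,16.2],speed=60)
    bot.move_gripper(50,25); s=bot.read_state(); print('sq2',s['grip_width'],s['grip_force'],s['ee_pos'],s['ft_force'])
E
python3 - <<'E'
from pick import *
pick(473,-229)
x,y=473,-229
bot.servo_line([x,y,150],speed=200)
s=bot.read_state();print(s['grip_width'],s['clock'])
bot.move_to([554,72.5,150],down(np.pi/2))
bot.servo_line([554,72.5,75],speed=100)
s=bot.read_state();print(s['grip_width'],s['ee_pos'],s['clock'])
t=cam('top');c=cam('scene')
np.savez('t2.npz',**t);np.savez('s2.npz',**c)
k=np.zeros((600,800,3),np.uint8)
k[:,:]=cv2.resize(c['image'][150:270,180:340],(800,600),interpolation=3)
cv2.imwrite('pics/s2.png',k)
print([proj(c,[554,72.5,z]) for z in (12,20.5,75-14.6)])
E
```

```text
sq1 55.557797933057536 [-2.3  0.5  6.1]
sq2 55.411455226776084 25.799070596694946 [ 473.2 -229.1   16.8] [-2.   1.   6.6]
55.393586154934155 10.6167
55.14028502913634 [554.3  72.5  75.6] 12.7083
[(np.float64(261.0843652923068), np.float64(223.902468194499)), (np.float64(261.0281270869309), np.float64(221.54100595901733)), (np.float64(260.7580184785827), np.float64(210.19904947535986))]
```

View pics/s2.png

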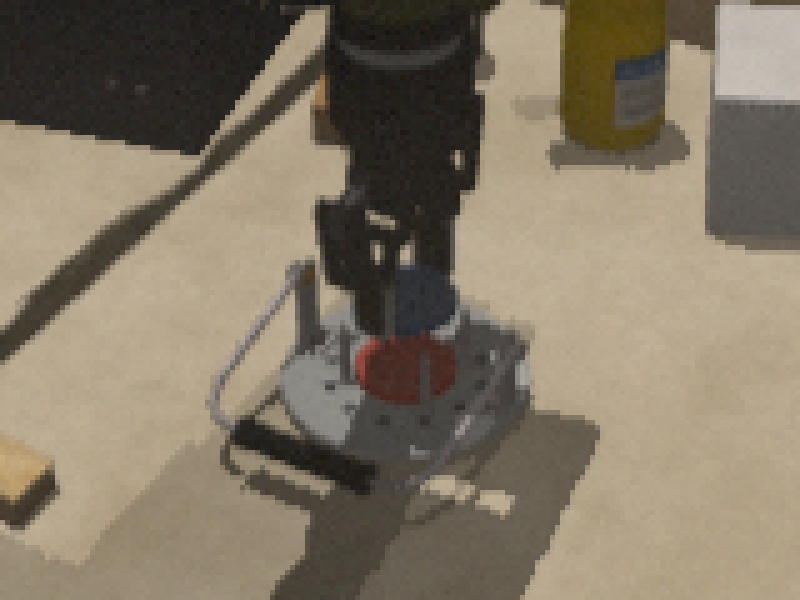

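Blue pad's lower and right edges at (400,335) and (460,290) sit over the red pad's edges at (400,402) and (457,365) with the same ~0.5 px camera offset, so it's aligned to within about 1–2 mm. I'll lower it with a force guard.

```bash
python3 - <<'E'
from pick import *
print(bot.servo_line([554,72.5,34],speed=30,until_force=6))
s=bot.read_state();print(s['grip_width'],s['ee_pos'],s['ft_force'],s['moment'],s['clock'])
E
```

```text
True
55.21925907626478 [554.   72.5  37.3] [-0.9 -0.1  5.7] [-0.   0.2  0. ] 13.95
```

The pad seated at exactly the expected height. I'll release it, take a look, then fetch the left pad.

```bash
python3 - <<'E'
from pick import *
bot.move_gripper(68)
bot.servo_line([554,72.5,130],speed=200)
bot.move_to([515.5,388.4,130],down(0))
t=cam('top');c=cam('scene')
for n,cc in(('T',t),('S',c)):
    b=(246,278,198,230) if n=='T' else (243,280,208,232)
    x,y,a,_=disc(cc,'blue',b); print(n,x,y,a,ray(cc,x,y,28))
for n,cc,b in(('T',t,(243,280,242,257)),('S',c,(222,260,228,252))):
    x,y,a,_=disc(cc,'dark',b);print('grip',x,y,a,ray(cc,x,y,31))
x,y=515.5,388.4
k=np.vstack([cv2.resize(c['image'][195:255,215:295],(400,300),interpolation=3),cv2.resize(c['image'][170:230,125:205],(400,300),interpolation=3)])
k=np.hstack([k,np.vstack([cv2.resize(t['image'][185:260,212:312],(400,300),interpolation=3),cv2.resize(t['image'][195:270,112:212],(400,300),interpolation=3)])])
cv2.imwrite('pics/k3.png',k);print(bot.read_state()['clock'])
E
```

```text
T 260.90261213807725 213.9914861193931 [20.2 19.6] [554.7  70.8  28. ]
S 260.71784215806997 220.16620490719205 [14.  20.2] [550.9  71.5  28. ]
grip 260.1989410162487 249.71563585986664 [ 4.2 27.2] [451.5  73.   31. ]
grip 241.27127763783935 240.6321508536244 [30.9  6.9] [450.3  71.9  31. ]
16.7667
```

View pics/k3.png

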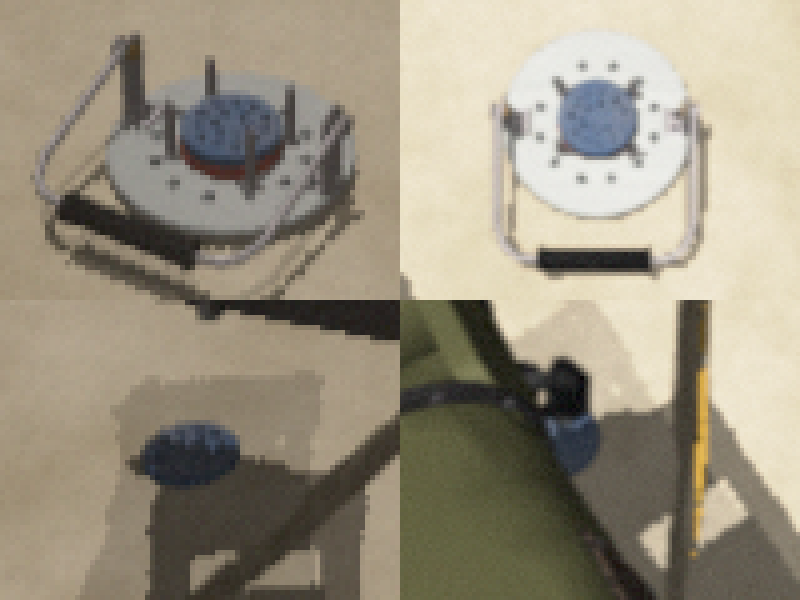

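The first blue pad lies flat on the red one between the posts, at (230,130) in the left crop, and the caddy hasn't moved. The left pad is at (190,455), undisturbed. Picking it now.

```bash
python3 - <<'E'
from pick import *
x,y=515.5,388.4
bot.move_gripper(78)
bot.servo_line([x,y,50],speed=150)
pick(x,y)
bot.servo_line([x,y,150],speed=200)
s=bot.read_state();print(s['grip_width'],s['clock'])
bot.move_to([554,72.5,150],down(np.pi/2))
bot.servo_line([554,72.5,85],speed=120)
s=bot.read_state();print(s['grip_width'],s['ee_pos'],s['clock'])
c=cam('scene')
cv2.imwrite('pics/s4.png',cv2.resize(c['image'][150:270,180:340],(800,600),interpolation=3))
E
```

```text
sq1 55.57396955459864 [-0.7 -1.   6.9]
sq2 55.63104251369443 26.51441127061844 [515.8 388.6  16.9] [-0.9 -0.4  5. ]
55.38424175411276 22.275
55.64111456881665 [554.4  72.8  85.6] 24.175
```

View pics/s4.png

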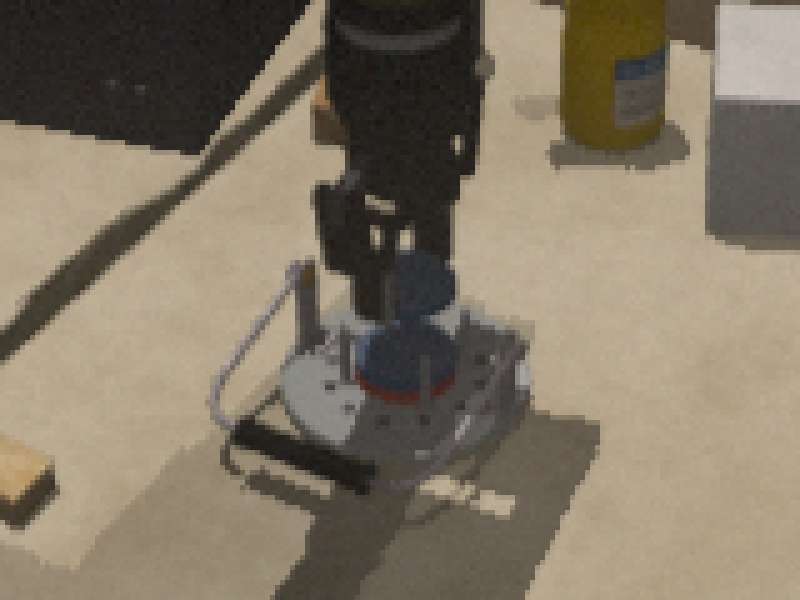

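The second pad is in line over the stack, lower edge (420,318) above (405,395). I expect it to seat at TCP z ≈ 45.8. I'll place it, then check whether the handle-arc poses are feasible.

```bash
cat > arc.py <<'E'
from pick import *
C=np.array([554,72.5,56.])
def pose(phi,th,ahead,C=C,r=106):
    "phi handle angle from folded (deg), th tool tilt (deg), bar 'ahead' mm in front of TCP"
    b=np.radians(194-phi); P=C+r*np.array([np.cos(b),0,np.sin(b)])
    t=np.radians(th); a=np.array([np.sin(t),0,-np.cos(t)]); n=np.array([np.cos(t),0,np.sin(t)])
    q=R.from_matrix(np.stack([np.cross(n,a),n,a],1)).as_quat()
    return P-ahead*a, [q[3],q[0],q[1],q[2]], a
E
python3 - <<'E'
from arc import *
print(bot.servo_line([554,72.5,42],speed=35,until_force=6))
s=bot.read_state();print(s['grip_width'],s['ee_pos'],s['ft_force'],s['clock'])
if abs(s['ee_pos'][2]-45.8)<2:
    bot.move_gripper(68)
    bot.servo_line([554,72.5,150],speed=200)
    for phi in np.linspace(0,104,5):
        p,q,a=pose(phi,40*(1-phi/104),7); print(phi,p,bot.ik(p,q))
    p,q,a=pose(0,40,70); print(p,bot.ik(p,q))
    bot.move_to([400,72.5,200],q)
    c=cam('scene');t=cam('top');print(bot.read_state()['clock'])
    for n,cc,b in(('T',t,(243,280,242,257)),('S',c,(222,260,228,252))):
        x,y,a,_=disc(cc,'dark',b);print('grip',x,y,a,ray(cc,x,y,31))
    cv2.imwrite('pics/s5.png',cv2.resize(c['image'][150:270,180:340],(800,600),interpolation=3))
E
```

```text
True
55.49056624309434 [553.9  72.5  45.4] [-1.7 -0.4  6.9] 25.2583
0.0 [446.6  72.5  35.7] None
26.0 [446.8  72.5  84.1] [ 0.1  0.2  2.2 -0.2  0.2  0.3]
52.0 [468.1  72.5 127.8] [ 0.1  0.1  2.1 -0.1  0.6  0.1]
78.0 [506.3  72.5 158.2] [ 0.1  0.2  1.8 -0.   0.9  0.1]
104.0 [554.   72.5 169. ] [ 0.1  0.4  1.6 -0.   1.2  0.1]
[406.2  72.5  84. ] [0.1 0.1 2.4 4.1 0.1 2.3]
27.225
grip 259.5680372426556 250.81967962063382 [10.8 27.2] [448.4  74.8  31. ]
grip 240.98893902225336 240.5836034694235 [29.5  6.7] [450.2  72.6  31. ]
```

View pics/s5.png

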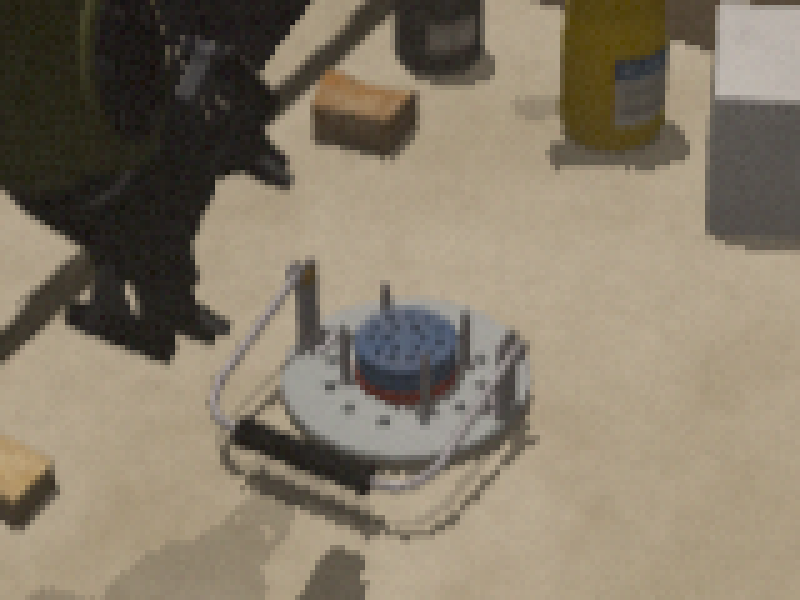

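The stack is complete: both blue pads lie flat on the red one between the posts, at (408,345), and the caddy hasn't moved. A 40° tilt is out of range low down, so I'll find the largest feasible tilt.

```bash
python3 - <<'E'
from arc import *
for ah in (7,4,70):
  for phi in (0,5,10,15,20,30,50):
    ok=[th for th in range(0,46) if (lambda j: j is not None and abs(j[3])<1)(bot.ik(*pose(phi,th,ah)[:2]))]
    print(ah,phi,ok[0] if ok else None,ok[-1] if ok else None)
    if ah==70: break
E
```

```text
7 0 0 31
7 5 0 32
7 10 0 33
7 15 0 34
7 20 0 35
7 30 0 37
7 50 0 41
4 0 0 31
4 5 0 31
4 10 0 32
4 15 0 33
4 20 0 34
4 30 0 37
4 50 0 41
70 0 0 36
```

```bash
python3 - <<'E'
from arc import *
p,q,a=pose(0,25,70); bot.move_to(p,q)
bot.move_gripper(30,20)
p,q,a=pose(0,25,4); print(bot.servo_line(p,speed=60,until_force=8))
s=bot.read_state();print(p,s['ee_pos'],s['ft_force'])
bot.move_gripper(8,20)
s=bot.read_state();print(s['grip_width'],s['grip_force'],s['ft_force'],s['clock'])
c=cam('scene');cv2.imwrite('pics/s6.png',cv2.resize(c['image'][150:270,180:340],(800,600),interpolation=3))
E
```

```text
False
[449.5  72.5  34. ] [449.5  72.5  34.3] [ 0.3 -0.   0.3]
15.173498097790622 21.711585223674774 [-0.1 -0.2  1. ] 29.7417
```

View pics/s6.png

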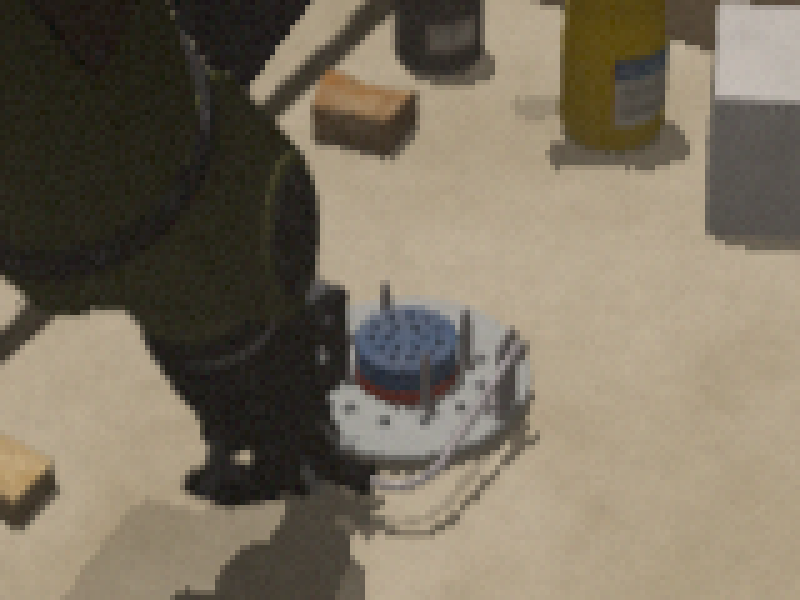

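The grip width of 15.2 mm fits the 16 mm bar, held near its middle at (345,475), and the caddy is undisturbed. I'll swing it in small arc steps and watch the force.

```bash
python3 - <<'E'
from arc import *
for phi in (7,15,22,30):
    p,q,a=pose(phi,25,4); bot.servo_line(p,q,speed=70)
    s=bot.read_state();print(phi,s['ee_pos']-p,s['ft_force'],s['moment'],s['grip_width'])
bot.move_gripper(18.5)
s=bot.read_state();print(s['ft_force'],s['grip_width'])
for phi in (38,46):
    p,q,a=pose(phi,25,4); bot.servo_line(p,q,speed=70)
    s=bot.read_state();print(phi,s['ee_pos']-p,s['ft_force'],s['grip_width'])
print(s['clock'])
c=cam('scene');cv2.imwrite('pics/s7.png',cv2.resize(c['image'][120:270,160:360],(800,600),interpolation=3))
E
```

```text
7 [-0.2 -0.   0. ] [-1.6 -0.6 -2.2] [-0.   0.4 -0.1] 14.973051484088142
15 [0.1 0.  0.1] [-0.8 -0.7 -2. ] [-0.   0.4 -0.1] 15.010559192192952
22 [0.2 0.  0. ] [ 1.5  0.2 -1.6] [-0.   0.3 -0. ] 15.486646522179106
30 [0.2 0.  0. ] [ 1.6  0.3 -2.8] [ 0.1  0.2 -0. ] 15.345283347295549
[-0.4 -0.2 -1.7] 18.159163810668872
38 [0.1 0.  0.1] [-1.2  0.2 -0.8] 18.596148031459737
46 [0.2 0.  0.1] [ 0.6  0.5 -0.7] 18.981766158160994
32.1083
```

View pics/s7.png

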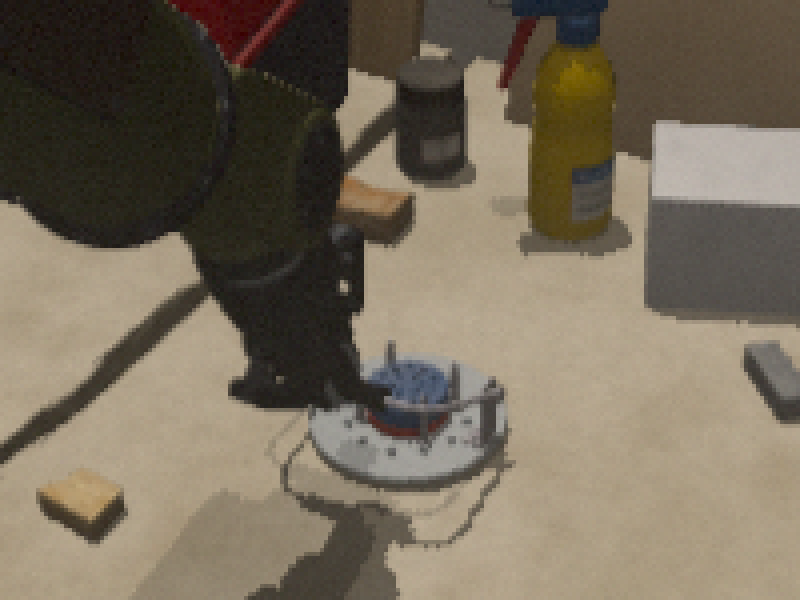

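The handle is following: the wire runs from the ear (495,385) to the fingers (385,395). The caddy stands flat. I'll continue to upright and close firmly.

```bash
python3 - <<'E'
from arc import *
for phi in (55,64,74,84,94,104.3):
    p,q,a=pose(phi,max(0,25*(104.3-phi)/58.3),4); bot.servo_line(p,q,speed=70)
    s=bot.read_state();print(phi,s['ee_pos']-p,s['ft_force'],s['grip_width'])
p,q,a=pose(104.3,0,0); bot.servo_line(p,q,speed=40,until_force=10)
bot.move_gripper(8,60)
s=bot.read_state();print(s['ee_pos'],s['ft_force'],s['grip_width'],s['grip_force'],s['clock'])
x,y,z=s['ee_pos']
bot.servo_line([554,72.5,p[2]+15],speed=25)
s=bot.read_state();print(s['ee_pos'],s['ft_force'],s['moment'],s['grip_width'],s['clock'])
c=cam('scene');cv2.imwrite('pics/s8.png',cv2.resize(c['image'][120:270,160:360],(800,600),interpolation=3))
E
```

```text
55 [-0.2 -0.1 -0.5] [-0.4 -0.3  0. ] 18.16010765863791
64 [-0.6 -0.1 -0.8] [-0.1  0.  -0.3] 18.651628393421756
74 [-0.7 -0.  -0.8] [-1.5 -0.5 -0.4] 18.1644681334632
84 [-0.7 -0.  -0.8] [-0.4  0.6 -0.8] 18.39145891715512
94 [-0.7  0.  -0.6] [-0.5 -0.  -0.1] 18.860487917413934
104.3 [-0.6  0.  -0.5] [-0.  -0.2 -0.6] 18.535313093285556
[554.4  72.5 162. ] [-0.8  0.  -0.4] 14.270825330922865 58.58509004116058 35.0833
[553.9  72.5 176.9] [ 0.1  0.5 -5.7] [ 0.  0. -0.] 13.796725021358519 35.8333
```

View pics/s8.png

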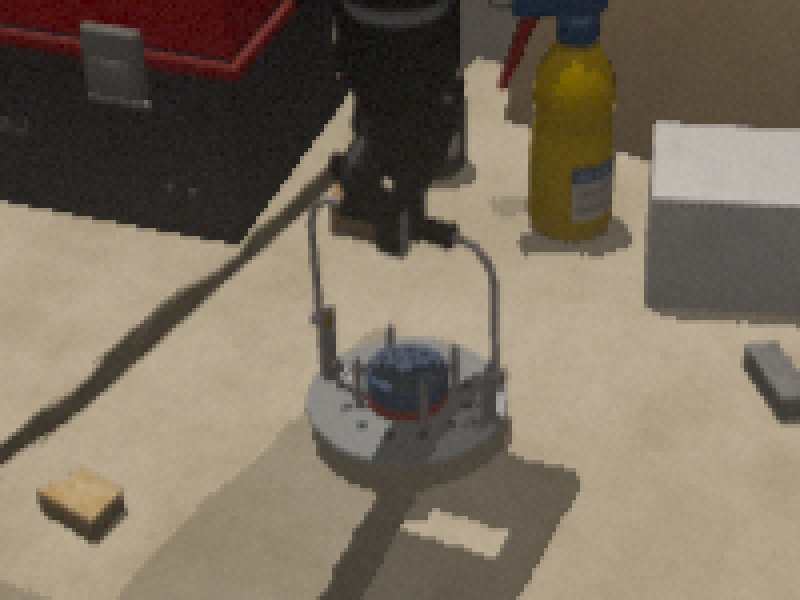

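The caddy hangs level, 15 mm up with a load of 5.7 N. The handle is upright, held mid-grip at (400,225), and the pads are still stacked at (408,380). I'll lift it to 100 mm, check it is level and still, then hand in.

```bash
python3 - <<'E'
from arc import *
bot.servo_line([554,72.5,262],speed=50)
bot.dwell(2)
for i in range(2):
    s=bot.read_state();print(s['ee_pos'],s['ft_force'],s['moment'],s['grip_width'],s['clock'],abs(s['qvel']).max()); bot.dwell(.5)
c=cam('scene');P=pts(c)
m=(abs(P[...,0]-554)<75)&(abs(P[...,1]-72)<60)&(P[...,2]>104)&(P[...,2]<118)
A=P[m];print(len(A),np.linalg.lstsq(np.c_[A[:,:2]-[554,72.5],np.ones(len(A))],A[:,2],rcond=None)[0])
cv2.imwrite('pics/s9.png',c['image'])
E
```

```text
[554.   72.5 262. ] [ 0.4 -0.2 -5.3] [-0.  0. -0.] 14.206295000629876 39.7333 0.0011207402749053995
[554.   72.5 262. ] [-0.4 -0.  -5.5] [-0.   0.1 -0. ] 13.844941485394656 40.2333 0.0008873476078276111
770 [  0.    0.  112.1]
```

View pics/s9.png

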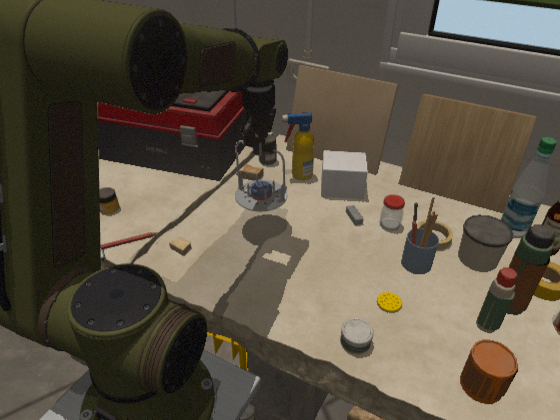

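The caddy hangs level and still at (262,192), with its floor at z = 112 mm, so it is 100 mm up. The pads are inside and everything else is in place.

```bash
python3 -c "
from rig import bot
print(bot.finish_job())"
```

```text
the job is handed in; nothing more can be done
None
```

The job is handed in: both blue pads are stacked on the red one, and the caddy is held by the middle of its upright handle, hanging level and still 100 mm above where it stood, at about 40 s of the 72 s allowed.

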